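# Pulse the paper-pulp mixer: fit the bayonet cup and hold it on the mark

## Task

For the page-repair work, take the steel mixing cup by its thin wall with a light grip, lower it gently into the cordless mixer until it sits fully down with its two tabs in the slots, then twist it clockwise (seen from above) to the yellow pulse mark, halfway to the red lock mark, and never so far that it clicks into the lock. The mixer runs only while the cup is held there against the spring, so finish while still gripping the cup on the yellow mark; leave everything else on the desk where it is.

Things in the scene. Friction and masses are not known exactly. Their poses are not given: they have to be found in the camera images.
- cup: Closed steel mixing cup, about 0.34 kg, 125 mm tall, standing upside down on its blue blade collar. Origin: centre of its underside, z up. Collar 72 mm across up to z 31 mm (lowest 4 mm stepped in to 68 mm), then a straight steel wall 62 mm across up to z 115 mm. Bayonet tabs at its own +x and -x; the two sides are alike, a half turn makes no difference.
- cup_grip (a point): Point on the cup's axis 95 mm above its underside, a good height to grip the 62 mm steel wall from above. The wall is thin and dents if a finger presses with more than 60 N; 20 to 40 N holds the cup well.
- cup_tab (a point): Outer end of the bayonet tab on the cup's +x side, 43 mm from the axis, 6 mm above the underside. Both tabs are blue, 10 mm wide, 6 mm thick (z 3 to 9 mm), and stand 7 mm out of the collar; a white pointer stripe on the collar stands over each.
- mixer: White round motor base, 132 mm across, 105 mm tall, fixed to the desk; origin at the centre of its underside, z up. Socket in its top: round throat 76 mm across, seat 20 mm below the rim. Entry slots in the grey lip at its own +x and -x, 19 mm wide, reaching 45 mm from the axis, marked black on the rim; the two sides are alike. Once down, the tabs have 3 mm of height to spare under the lip.
- mixer_seat (a point): Point on the mixer's axis on the seat, 85 mm above the desk: where the centre of the cup's underside rests when the cup is fully down.
- mixer_pulse (a point): On the rim, 53 mm from the axis, the yellow pulse mark that belongs to the +x slot: 0.52 rad (30 degrees) clockwise of the slot, seen from above. The red lock mark lies at 1.05 rad (60 degrees). The cup turns clockwise only; on the pulse mark its tabs and white pointers point at the two yellow marks.
- mixer_ring (a joint): Angle (rad) of the spring ring that the cup's tabs push clockwise: 0 at rest, first met when the cup has turned about 0.06 from the slots, so about 0.46 on the yellow mark. It pushes back with 0.12 N m at 0, 0.26 N m on the mark. From about 0.61 the tabs climb stiff lock plungers (about 1 N m to pass) and click into the lock at about 1.0.
- paste_jar: Bystander: amber jar with white cap, 52 mm across, 62 mm tall; origin at the centre of its underside.
- date_stamp: Bystander: small red and black stamp with wooden handle, 32 x 46 mm, 76 mm tall; origin at the centre of its underside.
- brush_pot: Bystander: blue pot, 72 mm across, with brushes up to 185 mm tall; origin at the centre of its underside.
- stapler: Bystander: red stapler, 35 x 135 mm, 50 mm tall; origin at the centre of its underside.
- tape_dispenser: Bystander: grey tape dispenser, 56 x 140 mm, 94 mm tall; origin at the centre of its underside.
- mug: Bystander: white mug, 78 mm across, 92 mm tall, handle at its +y; origin at the centre of its underside.
- paperweight: Bystander: brass paperweight, 68 mm across, 53 mm tall; origin at the centre of its underside.

How it is judged (in metres and radians):
On the way, in this order (a step that is already met when the one before it is completed fails the run):
1. the cup is lifted clear of the desk in the fingers (height (world z) of cup above 0.03 m and contact force between the fingers and cup above 2 N), for 0.2 s.
2. the cup is down on the mixer's seat with its tabs in the slots (horizontal distance between cup and mixer_seat below 0.004 m and z of cup in the frame of mixer_seat below 0.003 m and angle between cup's own z axis and vertical below 0.08 rad and value of joint mixer_ring below 0.3 rad), for 0.1 s.
At the end, for the whole second after the job is handed in: The fingers still grip the cup (over 4 N) without bearing on the mixer; it sits fully down (within 3 mm of the seat, 4 mm of the axis, 0.06 rad of upright), held still on the yellow mark: 0.52 rad clockwise of the slots within 0.12 rad, spring ring between 0.33 and 0.60 rad (angle between the x axis of cup and the x axis of mixer, either way round between 0.4 and 0.64 rad and value of joint mixer_ring between 0.33 and 0.6 rad and angular speed of cup below 0.1 rad/s and horizontal distance between cup and mixer_seat below 0.004 m and z of cup in the frame of mixer_seat below 0.003 m and angle between cup's own z axis and vertical below 0.06 rad and contact force between the fingers and cup above 4 N and contact force between the fingers and mixer below 1 N); the arm keeps its last pose, push and grip.
It fails at once if the cup was twisted on towards the lock (ring past 0.80 rad) (value of joint mixer_ring above 0.8 rad).
It fails at once if the cup's thin wall was squeezed hard enough to dent it (over 60 N a finger) (contact force between the fingers and cup above 120 N).
It fails at once if the cup was rammed into the mixer (over 80 N) (contact force between cup and mixer above 80 N).
It fails at once if the cup was let go before it was down on the seat (z of cup in the frame of mixer_seat above 0.006 m and contact force between the fingers and cup below 0.5 N).
It fails at once if another thing on the desk was disturbed (moved over 25 mm) (distance of any of paste_jar, date_stamp, brush_pot, stapler, tape_dispenser, mug, paperweight from where it was at the start of the episode above 0.025 m).
It also fails if it takes over 48 s, if anything falls off the work surface, if the arm or the gripper's body presses on something with over 40 N, if the wrist force passes 120 N, or if a joint passes its speed limit or range.

## Robot

A 6-joint arm with a two-finger parallel gripper is mounted at the origin on the work surface. World frame = base frame: x ahead of the robot, y to its left, z up, the work surface at z = 0. Lengths are in m, angles in degrees, forces in N, time in s.
With the tool pointing down it reaches from about 0.375 to 0.9 m from the base axis. Payload 3.1 kg.
Tool frame: the origin (TCP) lies midway between the tips of the shut fingers; the grasp point (between the pads) lies 19 mm behind it; z points along the fingers, y is the line along which they close (so a half turn about z gives the same grasp; the last joint's range is limited). The gripper opens to 87 mm and grips with 3 to 60 N. Pads are 19 mm wide; open, the fingers measure 117 mm over their backs; the gripper's body (75 mm by 190 mm) begins 51 mm behind the grasp point.
Start: joints at [-86.373, 30.224, 82.088, -0, 67.689, -10.227], TCP at [0.15, -0.607, 0.223] pointing down, gripper open.
Joint ranges: [-176.69, 176.69], [-43.24, 126.21], [12.49, 139.97], [-82, 262], [0, 151.66], [-163.58, 163.58]. Speed limits (degrees/s): [159.86, 159.86, 180, 180, 180, 180].

## Interface

Orientations are given as a 3x3 rotation matrix whose columns are the frame's x, y, z axes.
In Python, from rig import bot gives the robot as it stands.
- The arm moves only by the tool shift_gripper, called after "Request:" by a JSON object that holds its "fn" and its "kwargs". Schema: {"type":"object","properties":{"offsets":{"type":"string"},"only":{"type":"string"},"quiet":{"type":"boolean"},"lines":{"type":"string"}},"required":["offsets"],"additionalProperties":false}. offsets is a string of 1 to 20 rows, one to a line, with the numbers parted by spaces; each row has 7 numbers: dx, dy, dz in units of 25 mm, then a rotation vector rx, ry, rz in units of 5 degrees, then the opening from 0.0 (shut) to 1.0 (fully open); each row is the pose to reach, as a shift and turn from the pose commanded when the call began, along the tool's axes at that moment; what a row does not reach only later rows make up. A row lasts 1/10 s, in which the tool goes at most 0.05 m and 8.59 degrees, less where a joint would pass 70% of its speed; a pose out of reach is approached as far as the arm can. The fingers move at their own pace and stop on an object; the grip force is fixed at half the most. Time passes only in rows, so rows that do not move let the fingers close. The tool returns the time, the measured TCP pose, the force, the opening and the grip force at its end. only (a regular expression) keeps the lines of the reply that match it, lines (a string "A,B") keeps lines A to B, and quiet returns only ok. Input that does not fit is refused with a message, and nothing moves.
- bot.read_state(): the state, without advancing time (a new reading comes with each control period).
- bot.capture(name): name is "side" or "top"; returns a dict with "color" (400x640x3 uint8, red, green, blue), "K" (3x3 intrinsics, pixels), "view" (4x4, takes a point from world to camera coordinates). Camera axes: x right, y up, looking along -z (the intrinsics and any distortion apply to the point x, -y, -z); pixel columns grow to the right and rows downward; lengths in m; the calibration is good to about 2 mm. A picture is of the moment at which its call begins. There is no depth.
- bot.hand_in(): hands the job in; it is judged then, once.
The state is a dict: "time_s": time; "joint_positions": joint angles; "qvel": joint speeds; "tau": joint torques, N m; "position": TCP position; "tcp_rot": TCP orientation; "force": force on the tool from outside, world axes, zero at the start; "moment": the same for the moment, N m; "opening": opening from 0.0 (shut) to 1.0 (fully open); "grasp_force": force on a finger pad.
Only numpy, scipy, OpenCV 4.12 (cv2) and the standard library are available. Lean on these libraries where they do the work, as an engineer would, in place of code of your own. Each camera call takes 0.05 s, during which the arm holds its last target. There are 200 camera calls.

## Working session

There is one attempt and no reset: what is moved stays moved. The work goes in short steps, Python scripts to look and compute and a tool call to move; the robot and the scene stay as the last step left them, time stands still between calls to the robot, and variables do not carry over. Pictures are saved under pics/ and viewed, at most 10 in all, crops included, and the job is handed in when it is done.

```bash
ls; mkdir -p pics; cat > h.py <<'E'
import numpy as np, cv2
from rig import bot
def cap(n):
    c=bot.capture(n); c['bgr']=cv2.cvtColor(c['color'],cv2.COLOR_RGB2BGR); return c
def ray(c,u,v):
    K=np.array(c['K']);V=np.array(c['view'])
    d=np.linalg.inv(K)@[u,v,1]; d=np.array([d[0],-d[1],-d[2]])
    R=V[:3,:3]; return -R.T@V[:3,3], R.T@d
def onz(c,u,v,z):
    o,d=ray(c,u,v); return o+d*(z-o[2])/d[2]
def pix(c,p):
    q=np.array(c['view'])@np.r_[p,1]; k=np.array(c['K'])@[q[0],-q[1],-q[2]]; return k[:2]/k[2]
E
python3 - <<'E'
from h import *
for n in('top','side'):
    c=cap(n); cv2.imwrite(f'pics/{n}0.png',c['bgr']); print(n,ray(c,320,200),[k for k in c])
s=bot.read_state();print(s['position'],s['tcp_rot'],s['opening'],s['time_s'])
E
```

```text
pics
rig.py
top (array([0.4558257 , 0.00828476, 1.38357915]), array([ 0.07152354,  0.00744579, -0.9974809 ])) ['color', 'K', 'view', 'bgr']
side (array([0.31829873, 0.76239299, 0.81660603]), array([ 0.22772683, -0.69070036, -0.68647786])) ['color', 'K', 'view', 'bgr']
[ 0.1496292  -0.60616889  0.2216852 ] [[ 9.70912649e-01  2.39433938e-01 -1.32528192e-04]
 [ 2.39433753e-01 -9.70910846e-01  1.89944610e-03]
 [ 3.26118801e-04 -1.87592796e-03 -9.99998187e-01]] 0.9987011342433878 0.1
```

View pics/top0.png

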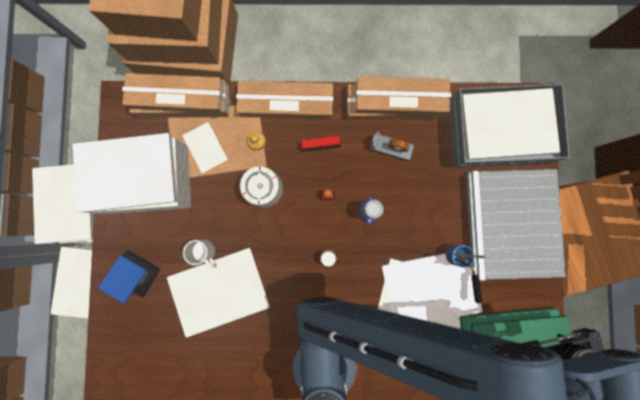

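View pics/side0.png

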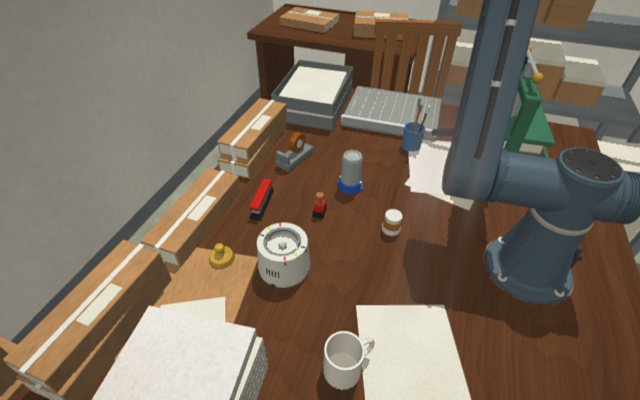

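The top view shows the cup near (372,209) and the mixer near (260,186). In the side view the cup is near (350,172) and the mixer near (283,250). I'll enlarge both.

```bash
python3 - <<'E'
from h import *
t=cap('top')['bgr'];s=cap('side')['bgr']
f=lambda im,x,y,w,h:cv2.resize(im[y:y+h,x:x+w],(400,300),interpolation=cv2.INTER_CUBIC)
a=np.hstack([f(t,230,162,64,48),f(t,340,186,64,48)])
b=np.hstack([f(s,244,214,80,60),f(s,310,142,80,60)])
cv2.imwrite('pics/z0.png',np.vstack([a,b]))
E
```

```text
(no output)
```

View pics/z0.png

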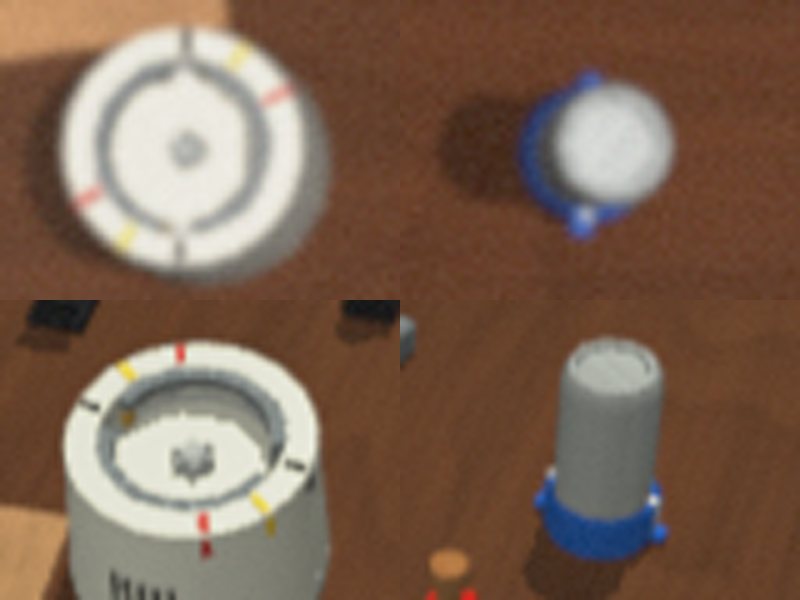

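Top zoom: the mixer's black marks are at about (259.6,168.7) and (258.8,201.7), with yellow at (268.4,171) and (250.3,200). The cup's tabs are at about (370.4,198.5) and (369.3,222.8). Side zoom: tabs near (338,182) and (362,188.6).

```bash
cat > m.py <<'E'
from h import *
def blobs(m,n=2,off=(0,0),w=None):
    k,l,st,ce=cv2.connectedComponentsWithStats(m.astype(np.uint8),connectivity=8)
    i=sorted(range(1,k),key=lambda i:-st[i,4])[:n]; return [(ce[j]+off,st[j,4]) for j in i]
def marks(c,x,y,w,h):
    im=c['bgr'][y:y+h,x:x+w].astype(int);B,G,R=im[...,0],im[...,1],im[...,2]
    return {'red':blobs((R-G>50)&(R>140)&(abs(B-G)<40),2,(x,y)),'yel':blobs((R-B>50)&(G-B>35)&(G>140),2,(x,y))}
def tri(p,q):
    (o1,d1),(o2,d2)=p,q; A=np.c_[d1,-d2]; s=np.linalg.lstsq(A,o2-o1,rcond=None)[0]
    a,b=o1+d1*s[0],o2+d2*s[1]; return (a+b)/2,np.linalg.norm(a-b)
E
python3 - <<'E'
from m import *
np.set_printoptions(precision=4,suppress=True)
t=cap('top');s=cap('side')
for c,box in((t,(236,164,48,42)),(s,(256,222,53,33))):
    for k,v in marks(c,*box).items():
        p=[onz(c,*b[0],.105) for b in v]
        print(k,v,[q[:2] for q in p],'mid',sum(p)[:2]/len(p),'d',np.linalg.norm(p[0]-p[-1]),'ang',np.degrees(np.arctan2(*(p[0]-p[1])[[1,0]])))
# mixer outline in top: white
im=t['bgr'][160:215,232:290]; g=im.min(2); 
for th in(150,170,190):
    m=(g>th).astype(np.uint8); cn=max(cv2.findContours(m,0,1)[0],key=cv2.contourArea)
    (e,ax,an)=cv2.fitEllipse(cn); e=np.array(e)+[232,160]; print('rim',th,e,ax,onz(t,*e,.105)[:2])
def bk(a,b): 
    p=[onz(t,*x,.105) for x in(a,b)]; print('blk',sum(p)/2,np.linalg.norm(p[0]-p[1]),np.degrees(np.arctan2(*(p[0]-p[1])[[1,0]])))
bk((259.6,168.7),(258.8,201.7))
# cup
o=[]
for c,(x,y,w,h) in((t,(352,190,40,40)),(s,(325,150,50,50))):
    B,G,R=[c['bgr'][y:y+h,x:x+w,i].astype(int) for i in range(3)]
    m=(B-R>60).astype(np.uint8); print('blue bbox',blobs(m,1,(x,y)),cv2.boundingRect(m))
    w_=((abs(B-R)<25)&(B>110)).astype(np.uint8)
    cn=max(cv2.findContours(w_,0,1)[0],key=cv2.contourArea); (e,r)=cv2.minEnclosingCircle(cn);M=cv2.moments(w_*0+cv2.drawContours(w_*0,[cn],0,1,-1)); print('steel',np.array(e)+[x,y],r,(M['m10']/M['m00']+x,M['m01']/M['m00']+y))
e=np.array([340+(614-400)/6.25,186+145/6.25]);print('cuptop',onz(t,*e,.122))
tt=[(370.4,198.5),(369.3,222.8)]; ss=[(338.2,182),(362,188.6)]
for z,c,l in((.006,t,tt),(.006,s,ss)):
    p=[onz(c,*x,z) for x in l]; print('tabs',p,sum(p)/2,np.linalg.norm(p[0]-p[1]),np.degrees(np.arctan2(*(p[0]-p[1])[[1,0]])))
e=(310+(612-400)/5,142+(367-300)/5);print('side cuptop',e,onz(s,*e,.125))
E
```

```text
red [(array([274.    , 176.6667]), np.int32(3)), (array([243.3333, 193.3333]), np.int32(3))] [array([0.6207, 0.1654]), array([0.5664, 0.2622])] mid [0.5936 0.2138] d 0.11097865408157133 ang -60.682199502458246
yel [(array([246.5816, 165.5918]), np.int32(98)), (array([249.7, 199.6]), np.int32(10))] [array([0.6556, 0.2541]), array([0.5466, 0.2414])] mid [0.6011 0.2477] d 0.10980183026879302 ang 6.629254416638132Traceback (most recent call last):
  File "<stdin>", line 7, in <module>
IndexError: list index out of range
```

```bash
python3 - <<'E'
from m import *
np.set_printoptions(precision=4,suppress=True)
t=cap('top');s=cap('side')
def pair(n,c,a,b,z):
    p=[onz(c,*x,z) for x in(a,b)]; print(n,'mid',sum(p)[:2]/2,'d %.4f ang %.1f'%(np.linalg.norm(p[0]-p[1]),np.degrees(np.arctan2(*(p[0]-p[1])[[1,0]]))))
Z=lambda u,v:(230+u/6.25-.5,162+v/6.25-.5)
pair('blk',t,Z(185,42),Z(180,248),.105);pair('yel',t,Z(240,55),Z(127,237),.105);pair('red',t,Z(278,95),Z(88,196),.105)
Y=lambda u,v:(244+u/5-.5,214+(v-300)/5-.5)
pair('Sblk',s,Y(90,406),Y(295,465),.105);pair('Syel',s,Y(127,371),Y(261,503),.105);pair('Sred',s,Y(181,354),Y(204,523),.105)
im=t['bgr'][160:215,232:290]; g=im.min(2)
for th in(150,170,190):
    m=(g>th).astype(np.uint8); cn=max(cv2.findContours(m,0,1)[0],key=cv2.contourArea)
    (e,ax,an)=cv2.fitEllipse(cn); e=np.array(e)+[232,160]; print('rim',th,e,ax,onz(t,*e,.105)[:2])
C=lambda u,v:(340+(u-400)/6.25-.5,186+v/6.25-.5)
D=lambda u,v:(310+(u-400)/5-.5,142+(v-300)/5-.5)
pair('tabs',t,C(590,76),C(582,235),.006);pair('Stabs',s,D(539,500),D(664,535),.006)
print('top',onz(t,*C(614,145),.122),'S',onz(s,*D(612,367),.124))
for c,(x,y,w,h) in((t,(352,190,40,40)),(s,(325,150,50,50))):
    B,G,R=[c['bgr'][y:y+h,x:x+w,i].astype(int) for i in range(3)]
    m=(B-R>60).astype(np.uint8); print('blue',cv2.boundingRect(m))
    w_=((abs(B-R)<25)&(B>110)).astype(np.uint8)
    cn=max(cv2.findContours(w_,0,1)[0],key=cv2.contourArea); e,ax,_=cv2.fitEllipse(cn);print('steel',np.array(e)+[x,y],ax)
    if c is t: print(onz(t,e[0]+x,e[1]+y,.118))
E
```

```text
blk mid [0.5947 0.2138] d 0.1057 ang -0.1
yel mid [0.5941 0.2132] d 0.1091 ang -30.7
red mid [0.5943 0.2135] d 0.1095 ang -61.2
Sblk mid [0.5945 0.2117] d 0.1071 ang -0.4
Syel mid [0.5943 0.2114] d 0.1079 ang -30.4
Sred mid [0.5941 0.2114] d 0.1075 ang -61.0
rim 150 [259.0735 185.1519] (37.15265655517578, 37.93629837036133) [0.5931 0.2126]
rim 170 [260.8355 186.5044] (27.84772491455078, 33.82460021972656) [0.5888 0.2068]
rim 190 [261.4415 187.8289] (26.41806983947754, 29.098590850830078) [0.5845 0.2048]
tabs mid [ 0.5209 -0.1495] d 0.0868 ang -2.9
Stabs mid [ 0.5212 -0.1511] d 0.0842 ang -3.7
top [ 0.5207 -0.1502  0.122 ] S [ 0.5226 -0.1514  0.124 ]
blue (14, 8, 8, 25)
steel [373.675  208.7079] (18.035419464111328, 18.8347225189209)
[ 0.5209 -0.1505  0.118 ]
blue (12, 28, 26, 15)
steel [351.9363 156.2242] (12.73775863647461, 18.378768920898438)
```

```bash
cat > d.py <<'E'
# usage: d.py x y z [yaw_change_world_deg] : shift along tool axes to that TCP target
from h import *; import sys
s=bot.read_state(); R=np.array(s['tcp_rot']); p=np.array(s['position'])
a=np.array([float(v) for v in sys.argv[1:4]])
print('t',s['time_s'],'pos',p.round(4),'shift',(R.T@(a-p)).round(4),'tilt',np.degrees(R[2,:2]).round(2),'yaw x %.2f'%np.degrees(np.arctan2(R[1,0],R[0,0])),'F',np.round(s['force'],1),'grip',s['opening'],s['grasp_force'],'j',np.round(s['joint_positions'],1))
E
python3 d.py .521 -.1505 .27
```

```text
t 0.4 pos [ 0.1497 -0.6067  0.2224] shift [ 0.4698 -0.354  -0.0475] tilt [ 0.   -0.02] yaw x 13.85 F [ 0.1  1.1 -0.6] grip 0.9989554544579671 0.0 j [-86.4  30.2  82.1  -0.   67.7 -10.2]
```

The rows are not in the units I measure in: shifts go in units of 25 mm and turns go in units of 5 degrees. I convert before sending: 0.47 m is 18.8, 0.45 m is 18.

Request:
{"fn": "shift_gripper", "kwargs": {"offsets": "0 0 -1.8 0 0 0 1\n1.2 -0.88 -2 0 0 0 1\n2.4 -1.8 -2 0 0 0 1\n3.6 -2.72 -2 0 0 0 1\n4.8 -3.6 -2 0 0 0 1\n6 -4.52 -2 0 0 0 1\n7.2 -5.44 -2 0 0 0 1\n8.4 -6.32 -2 0 0 0 1\n9.6 -7.24 -2 0 0 0 1\n10.8 -8.12 -2 0 0 0 1\n12 -9.04 -2 0 0 0 1\n13.2 -9.96 -2 0 0 0 1\n14.4 -10.84 -2 0 0 0 1\n15.6 -11.76 -2 0 0 0 1\n16.8 -12.64 -2 0 0 0 1\n18 -13.56 -2 0 0 0 1\n18.8 -14.16 -1.92 0 0 0 1\n18.8 -14.16 -1.92 0 0 0 1\n18.8 -14.16 -1.92 0 0 0 1\n18.8 -14.16 -1.92 0 0 0 1"}}

```text
time_s: 2.4
position: [0.5206, -0.1513, 0.2706]
tcp_rot: [[0.971, 0.239, -0.001], [0.239, -0.971, -0.0], [-0.001, 0.0, -1.0]]
force: [0.3, 0.3, -0.9]
opening: 0.998
grasp_force: 0.0
```

```bash
python3 d.py .521 -.1505 .076
```

```text
t 2.4 pos [ 0.5206 -0.1513  0.2706] shift [ 0.0007 -0.0007  0.1946] tilt [-0.03  0.01] yaw x 13.81 F [ 0.3  0.3 -0.9] grip 0.9979361905261852 0.0 j [-28.   20.6  90.6  -0.   68.7  48.2]
```

Request:
{"fn": "shift_gripper", "kwargs": {"offsets": "0.028 -0.02 1.2 0 0 0 1\n0.028 -0.02 2.4 0 0 0 1\n0.028 -0.02 3.6 0 0 0 1\n0.028 -0.02 4.6 0 0 0 1\n0.028 -0.02 5.6 0 0 0 1\n0.028 -0.02 6.4 0 0 0 1\n0.028 -0.02 7.2 0 0 0 1\n0.028 -0.02 7.6 0 0 0 1\n0.028 -0.02 7.78 0 0 0 1\n0.028 -0.02 7.78 0 0 0 1\n0.028 -0.02 7.78 0 0 0 1"}}

```text
time_s: 3.5
position: [0.5223, -0.1505, 0.0769]
tcp_rot: [[0.971, 0.239, 0.001], [0.239, -0.971, -0.001], [0.001, 0.001, -1.0]]
force: [0.5, -0.3, 0.8]
opening: 1.001
grasp_force: 0.0
```

```bash
python3 - <<'E'
from h import *
t=cap('top')['bgr'];s=cap('side')['bgr']
f=lambda im,x,y,w,h:cv2.resize(im[y:y+h,x:x+w],(400,300),interpolation=cv2.INTER_CUBIC)
cv2.imwrite('pics/z1.png',np.hstack([f(t,320,170,104,78),f(s,300,120,112,84)]))
E
```

```text
(no output)
```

View pics/z1.png

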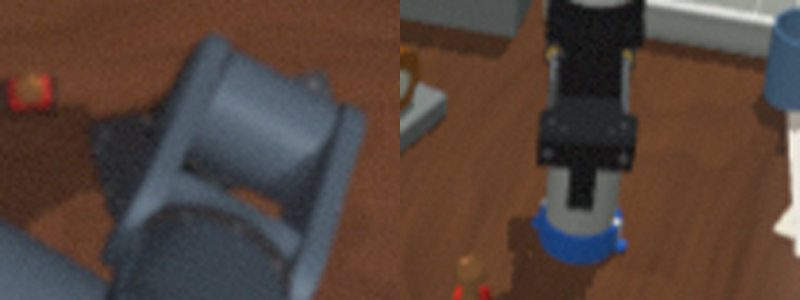

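The side view (right half) shows the fingers straddling the cup: the near finger is at crop (580,185), centred on the steel wall. The top view is blocked by the wrist. I'll close the fingers and lift.

Request:
{"fn": "shift_gripper", "kwargs": {"offsets": "0 0 0 0 0 0 0\n0 0 0 0 0 0 0\n0 0 0 0 0 0 0\n0 0 0 0 0 0 0\n0 0 0 0 0 0 0\n0 0 0 0 0 0 0\n0 0 0 0 0 0 0\n0 0 0 0 0 0 0\n0 0 0 0 0 0 0\n0 0 0 0 0 0 0"}}

```text
time_s: 4.6
position: [0.5221, -0.1502, 0.0762]
tcp_rot: [[0.971, 0.24, 0.001], [0.24, -0.971, -0.001], [0.001, 0.001, -1.0]]
force: [-0.1, -1.7, 2.9]
opening: 0.707
grasp_force: 30.0
```

```bash
python3 d.py .521 -.1505 .246
```

```text
t 4.6 pos [ 0.5221 -0.1502  0.0762] shift [-1.100e-03  1.000e-04 -1.698e-01] tilt [0.03 0.04] yaw x 13.86 F [-0.1 -1.7  2.9] grip 0.70744403994167 29.9833725951612 j [-27.8  36.5 100.8  -0.   42.7  48.3]
```

Scaled: -0.165 m is -6.6, -0.155 m is -6.2.

Request:
{"fn": "shift_gripper", "kwargs": {"offsets": "0 0 -0.4 0 0 0 0\n0 0 -1 0 0 0 0\n0 0 -1.6 0 0 0 0\n0 0 -2.4 0 0 0 0\n0 0 -3.2 0 0 0 0\n0 0 -4 0 0 0 0\n0 0 -4.8 0 0 0 0\n0 0 -5.6 0 0 0 0\n0 0 -6.2 0 0 0 0\n0 0 -6.6 0 0 0 0\n0 0 -6.6 0 0 0 0\n0 0 -6.6 0 0 0 0"}}

```text
time_s: 5.8
position: [0.521, -0.1493, 0.2404]
tcp_rot: [[0.971, 0.239, -0.002], [0.239, -0.971, 0.001], [-0.001, -0.001, -1.0]]
force: [-1.0, 0.7, -3.3]
opening: 0.704
grasp_force: 30.0
```

```bash
python3 d.py .5943 .2125 .236
```

```text
t 5.8 pos [ 0.521  -0.1493  0.2404] shift [ 0.1578 -0.3338  0.0046] tilt [-0.08 -0.08] yaw x 13.86 F [-1.   0.7 -3.3] grip 0.7044244413402343 29.98330774018541 j [-27.8  22.6  92.8   0.   64.7  48.3]
```

Scaled: -0.334 m is -13.36, -0.322 m is -12.88, -2.7 degrees is -0.54.

Request:
{"fn": "shift_gripper", "kwargs": {"offsets": "0.2 -0.4 0 0 0 0 0\n0.6 -1.28 0 0 0 0 0\n1.12 -2.4 0 0 0 0 0\n1.68 -3.6 0 0 0 0 0\n2.28 -4.8 0 0 0 -0.2 0\n2.84 -6 0 0 0 -0.2 0\n3.4 -7.2 0 0 0 -0.4 0\n3.96 -8.4 0 0 0 -0.4 0\n4.52 -9.6 0 0 0 -0.54 0\n5.12 -10.8 0 0 0 -0.54 0\n5.68 -12 0 0 0 -0.54 0\n6.08 -12.88 0 0 0 -0.54 0\n6.32 -13.36 0 0 0 -0.54 0\n6.32 -13.36 0 0 0 -0.54 0\n6.32 -13.36 0 0 0 -0.54 0\n6.32 -13.36 0 0 0 -0.54 0"}}

```text
time_s: 7.4
position: [0.5948, 0.2109, 0.2407]
tcp_rot: [[0.959, 0.284, -0.001], [0.284, -0.959, -0.001], [-0.001, 0.0, -1.0]]
force: [0.3, 0.7, -3.2]
opening: 0.711
grasp_force: 30.0
```

```bash
python3 d.py .5943 .2125 .161;  python3 - <<'E'
from h import *
t=cap('top')['bgr'];s=cap('side')['bgr']
f=lambda im,x,y,w,h:cv2.resize(im[y:y+h,x:x+w],(400,300),interpolation=cv2.INTER_CUBIC)
cv2.imwrite('pics/z2.png',np.hstack([f(t,208,145,104,78),f(s,234,190,100,75)]))
cv2.imwrite('pics/z2b.png',cv2.resize(s[180:270,224:344],(800,600),interpolation=cv2.INTER_CUBIC))
E
```

```text
t 7.4 pos [0.5948 0.2109 0.2407] shift [ 0.     -0.0017  0.0797] tilt [-0.08  0.03] yaw x 16.48 F [ 0.3  0.7 -3.2] grip 0.7112541328326193 29.982821966987103 j [ 9.4 29.7 79.9 -0.  70.5 82.9]
```

View pics/z2b.png

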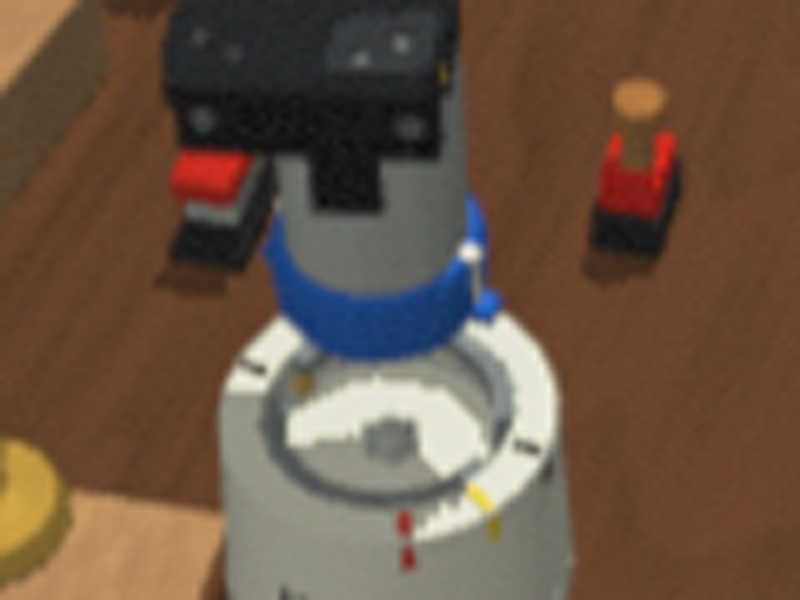

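The side view shows the cup over the socket. Its near tab and pointer are at crop (488,305), bearing on the black slot mark at (527,447). Next I'll check the cup's position against the mixer numerically.

```bash
python3 - <<'E'
from h import *
np.set_printoptions(precision=4,suppress=True)
s=cap('side'); W=lambda u,v:(224+u*.15-.5,180+v*.15-.5)
z=.2407-.076
print('tab tip',onz(s,*W(500,303),z+.006))
B,G,R=[s['bgr'][205:240,255:305,i].astype(int) for i in range(3)]
m=(B-R>50).astype(np.uint8); ys,xs=np.nonzero(m); xs=xs+255;ys=ys+205
cx,cy=.5948,.2109
a=np.linspace(0,2*np.pi,721)
def ring(cx,cy,r,z): return np.array([pix(s,[cx+r*np.cos(t),cy+r*np.sin(t),z]) for t in a])
P=np.vstack([ring(cx,cy,.036,z+.004),ring(cx,cy,.034,z)]); Q=np.vstack([P,ring(cx,cy,.036,z+.031)])
print('pred bottom',P[:,1].max(),'L',Q[:,0].min(),'R',Q[:,0].max(),'tab',pix(s,[cx-.043,cy,z+.006]))
print('meas bottom',ys.max(),'L',xs.min(),'row counts',[(y,xs[ys==y].min(),xs[ys==y].max()) for y in range(ys.min(),ys.max()+1,2)])
print('px per m', (pix(s,[cx+.01,cy,z])-pix(s,[cx,cy,z]))*100,(pix(s,[cx,cy+.01,z])-pix(s,[cx,cy,z]))*100)
E
```

```text
tab tip [0.5515 0.207  0.1707]
pred bottom 234.32092852154844 L 263.4845850466594 R 296.02283054926164 tab [297.7567 226.1016]
meas bottom 233 L 264 row counts [(209, np.int64(294), np.int64(294)), (211, np.int64(294), np.int64(295)), (213, np.int64(265), np.int64(296)), (215, np.int64(264), np.int64(296)), (217, np.int64(264), np.int64(266)), (219, np.int64(265), np.int64(293)), (221, np.int64(265), np.int64(293)), (223, np.int64(266), np.int64(297)), (225, np.int64(266), np.int64(298)), (227, np.int64(267), np.int64(297)), (229, np.int64(269), np.int64(291)), (231, np.int64(271), np.int64(289)), (233, np.int64(276), np.int64(283))]
px per m [-399.8005 -107.8477] [-174.23    301.3807]
```

Request:
{"fn": "shift_gripper", "kwargs": {"offsets": "0 -0.06 0.4 0 0 0 0\n0 -0.06 0.8 0 0 0 0\n0 -0.06 1.2 0 0 0 0\n0 -0.06 1.6 0 0 0 0\n0 -0.06 1.92 0 0 0 0\n0 -0.06 2.12 0 0 0 0\n0 -0.06 2.12 0 0 0 0\n0 -0.06 2.12 0 0 0 0\n0 -0.06 2.12 0 0 0 0"}}

```text
time_s: 8.45
position: [0.5953, 0.2138, 0.1886]
tcp_rot: [[0.959, 0.285, 0.001], [0.285, -0.959, 0.0], [0.001, 0.0, -1.0]]
force: [-0.4, -0.6, -4.1]
opening: 0.705
grasp_force: 30.0
```

```bash
python3 d.py .5943 .2125 .161;  python3 - <<'E'
from h import *
s=cap('side')['bgr']
cv2.imwrite('pics/z3.png',cv2.resize(s[195:270,244:324],(640,600),interpolation=cv2.INTER_CUBIC))
E
```

```text
t 8.45 pos [0.5953 0.2138 0.1886] shift [-0.0013  0.0009  0.0276] tilt [0.07 0.01] yaw x 16.56 F [-0.4 -0.6 -4.1] grip 0.704902017610968 29.983621663413942 j [ 9.6 32.9 82.9  0.  64.  83.1]
```

View pics/z3.png

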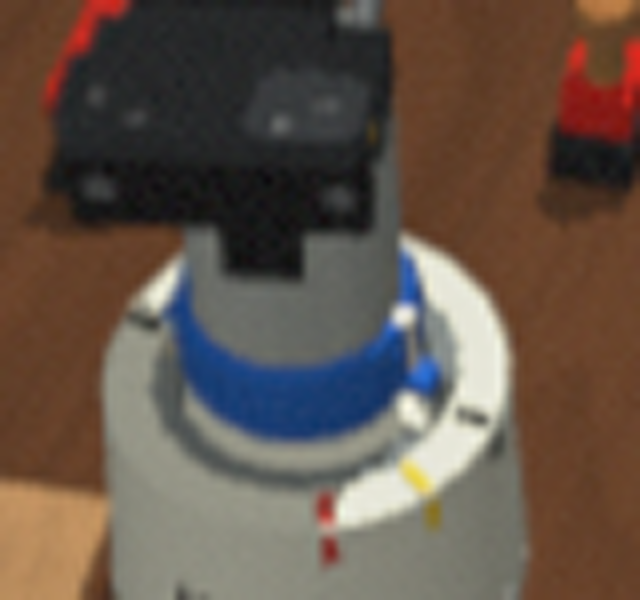

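The near tab is at crop (428,375). The black slot marks are at (473,415) and (145,318). I'll compare these in metres.

```bash
python3 - <<'E'
from h import *
np.set_printoptions(precision=4,suppress=True)
s=cap('side'); W=lambda u,v:(244+u/8-.5,195+v/8-.5)
a,b=onz(s,*W(473,415),.105),onz(s,*W(145,318),.105); c=(a+b)/2
print('blk',a,b,c, 'tabtip',onz(s,*W(436,374),.1186))
z=.1886-.076;A=np.linspace(0,2*np.pi,361)
B,G,R=[s['bgr'][225:255,255:305,i].astype(int) for i in range(3)]
ys,xs=np.nonzero(B-R>50);xs+=255;ys+=225
P=np.array([pix(s,[.5953+r*np.cos(t),.2138+r*np.sin(t),z+h]) for t in A for r,h in((.036,.004),(.034,0))])
print('pred',P[:,1].max(),P[:,0].min(),'meas',ys.max(),[(y,xs[ys==y].min(),xs[ys==y].max()) for y in range(230,ys.max()+1,2)], 'tab pred',pix(s,[.5953-.043,.2138,z+.006]))
print([ (round(p[1]),round(p[0],1)) for p in P[::12] if p[1]>240])
E
```

```text
blk [0.5409 0.2116 0.105 ] [0.6484 0.2098 0.105 ] [0.5946 0.2107 0.105 ] tabtip [0.5524 0.2113 0.1186]
pred 250.13445594208096 265.5803233364682 meas 249 [(230, np.int64(267), np.int64(295)), (232, np.int64(266), np.int64(296)), (234, np.int64(265), np.int64(267)), (236, np.int64(266), np.int64(293)), (238, np.int64(267), np.int64(294)), (240, np.int64(267), np.int64(298)), (242, np.int64(268), np.int64(298)), (244, np.int64(269), np.int64(292)), (246, np.int64(271), np.int64(290)), (248, np.int64(274), np.int64(287))] tab pred [297.6438 242.0326]
[(241, np.float64(265.9)), (242, np.float64(266.3)), (243, np.float64(266.8)), (244, np.float64(267.5)), (245, np.float64(268.4)), (246, np.float64(269.4)), (247, np.float64(270.6)), (248, np.float64(271.8)), (248, np.float64(273.2)), (249, np.float64(274.6)), (249, np.float64(276.2)), (250, np.float64(277.8)), (250, np.float64(279.4)), (250, np.float64(281.0)), (250, np.float64(282.6)), (249, np.float64(284.2)), (249, np.float64(285.8)), (248, np.float64(287.3)), (248, np.float64(288.8)), (247, np.float64(290.1)), (246, np.float64(291.3)), (245, np.float64(292.4)), (244, np.float64(293.4)), (243, np.float64(294.2)), (242, np.float64(294.9)), (241, np.float64(295.4))]
```

Scaled: -0.0012 m is -0.048, 0.0005 m is 0.02.

Request:
{"fn": "shift_gripper", "kwargs": {"offsets": "-0.048 0.02 0.08 0 0 0 0\n-0.048 0.02 0.16 0 0 0 0\n-0.048 0.02 0.24 0 0 0 0\n-0.048 0.02 0.32 0 0 0 0\n-0.048 0.02 0.4 0 0 0 0\n-0.048 0.02 0.48 0 0 0 0\n-0.048 0.02 0.48 0 0 0 0\n-0.048 0.02 0.48 0 0 0 0"}}

```text
time_s: 9.35
position: [0.5938, 0.2128, 0.176]
tcp_rot: [[0.959, 0.285, -0.0], [0.285, -0.959, -0.0], [-0.0, -0.0, -1.0]]
force: [1.1, 0.4, -3.0]
opening: 0.704
grasp_force: 30.0
```

```bash
python3 d.py .5943 .213 .161
```

```text
t 9.35 pos [0.5938 0.2128 0.176 ] shift [ 0.0005 -0.      0.015 ] tilt [-0. -0.] yaw x 16.55 F [ 1.1  0.4 -3. ] grip 0.7036887807898998 29.983640871942043 j [ 9.6 33.7 83.8  0.  62.5 83. ]
```

Scaled: 0.006 m is 0.24, 0.0045 m is 0.18.

Request:
{"fn": "shift_gripper", "kwargs": {"offsets": "0 0 0.06 0 0 0 0\n0 0 0.12 0 0 0 0\n0 0 0.18 0 0 0 0\n0 0 0.24 0 0 0 0\n0 0 0.24 0 0 0 0\n0 0 0.24 0 0 0 0"}}

```text
time_s: 9.95
position: [0.5938, 0.2128, 0.17]
tcp_rot: [[0.959, 0.285, -0.0], [0.285, -0.959, -0.0], [-0.0, -0.0, -1.0]]
force: [0.4, 0.1, -3.1]
opening: 0.706
grasp_force: 30.0
```

```bash
python3 d.py .5943 .213 .161
```

```text
t 9.95 pos [0.5938 0.2128 0.17  ] shift [ 0.0006 -0.      0.009 ] tilt [-0.01 -0.  ] yaw x 16.55 F [ 0.4  0.1 -3.1] grip 0.7061022843276269 29.983554545324296 j [ 9.6 34.1 84.1 -0.  61.8 83. ]
```

Still no contact, and the cup is 11 mm below the rim. I'll keep lowering it.

Scaled: 0.007 m is 0.28, 0.006 m is 0.24.

Request:
{"fn": "shift_gripper", "kwargs": {"offsets": "0 0 0.06 0 0 0 0\n0 0 0.12 0 0 0 0\n0 0 0.18 0 0 0 0\n0 0 0.24 0 0 0 0\n0 0 0.28 0 0 0 0\n0 0 0.28 0 0 0 0\n0 0 0.28 0 0 0 0"}}

```text
time_s: 10.65
position: [0.5938, 0.2128, 0.163]
tcp_rot: [[0.959, 0.285, 0.0], [0.285, -0.959, 0.0], [0.0, -0.0, -1.0]]
force: [-0.7, 0.3, -3.8]
opening: 0.704
grasp_force: 30.0
```

```bash
python3 d.py .5943 .213 .161
```

```text
t 10.65 pos [0.5938 0.2128 0.163 ] shift [ 0.0005 -0.      0.002 ] tilt [ 0. -0.] yaw x 16.55 F [-0.7  0.3 -3.8] grip 0.7042703491112238 29.98363140737638 j [ 9.6 34.6 84.4  0.  61.  83. ]
```

Request:
{"fn": "shift_gripper", "kwargs": {"offsets": "0 0 0.02 0 0 0 0\n0 0 0.04 0 0 0 0\n0 0 0.06 0 0 0 0\n0 0 0.08 0 0 0 0\n0 0 0.08 0 0 0 0\n0 0 0.08 0 0 0 0"}}

```text
time_s: 11.25
position: [0.5939, 0.2128, 0.1612]
tcp_rot: [[0.959, 0.285, 0.0], [0.285, -0.959, 0.0], [0.0, 0.0, -1.0]]
force: [-1.0, -1.0, -2.3]
opening: 0.71
grasp_force: 30.0
```

```bash
python3 d.py .5943 .213 .161
```

```text
t 11.25 pos [0.5939 0.2128 0.1612] shift [ 0.0005 -0.      0.0002] tilt [0.01 0.  ] yaw x 16.55 F [-1.  -1.  -2.3] grip 0.7096765886562032 29.98129414860159 j [ 9.6 34.7 84.5  0.  60.8 83. ]
```

Request:
{"fn": "shift_gripper", "kwargs": {"offsets": "0 0 0.02 0 0 0 0\n0 0 0.02 0 0 0 0\n0 0 0.02 0 0 0 0"}}

```text
time_s: 11.55
position: [0.5939, 0.2128, 0.1612]
tcp_rot: [[0.959, 0.285, 0.001], [0.285, -0.959, 0.0], [0.001, 0.0, -1.0]]
force: [-1.7, -2.2, 3.2]
opening: 0.707
grasp_force: 30.0
```

Request:
{"fn": "shift_gripper", "kwargs": {"offsets": "0 0 0.02 0 0 0 0\n0 0 0.02 0 0 0 0\n0 0 0.02 0 0 0 0"}}

```text
time_s: 11.85
position: [0.594, 0.2129, 0.1612]
tcp_rot: [[0.959, 0.285, 0.001], [0.285, -0.959, 0.0], [0.001, 0.0, -1.0]]
force: [-2.1, -1.4, 5.7]
opening: 0.708
grasp_force: 30.0
```

```bash
python3 d.py .5943 .213 .161
```

```text
t 11.85 pos [0.594  0.2129 0.1612] shift [ 0.0003 -0.0001  0.0002] tilt [0.05 0.01] yaw x 16.56 F [-2.1 -1.4  5.7] grip 0.7084597388776326 29.973796075209975 j [ 9.6 34.7 84.5 -0.  60.7 83. ]
```

It is seated: contact came at TCP z 0.1612 against 0.161 expected, with light force. Now the twist, clockwise from above, which is +rz about the down-pointing tool z.

Scaled: 15 degrees is 3.

Request:
{"fn": "shift_gripper", "kwargs": {"offsets": "0 0 0 0 0 0.2 0\n0 0 0 0 0 0.6 0\n0 0 0 0 0 1 0\n0 0 0 0 0 1.4 0\n0 0 0 0 0 1.8 0\n0 0 0 0 0 2.2 0\n0 0 0 0 0 2.6 0\n0 0 0 0 0 3 0\n0 0 0 0 0 3 0\n0 0 0 0 0 3 0"}}

```text
time_s: 12.85
position: [0.5938, 0.2128, 0.1612]
tcp_rot: [[1.0, 0.028, 0.0], [0.028, -1.0, -0.0], [0.0, 0.0, -1.0]]
force: [-1.9, -2.3, 5.7]
opening: 0.712
grasp_force: 30.0
```

```bash
python3 d.py .5943 .213 .161; python3 -c "
from rig import bot;print(bot.read_state()['moment'])"
```

```text
t 12.85 pos [0.5938 0.2128 0.1612] shift [ 0.0005 -0.0002  0.0002] tilt [0.03 0.02] yaw x 1.61 F [-1.9 -2.3  5.7] grip 0.7117348237448996 29.976376513950527 j [ 9.6 34.7 84.5 -0.  60.7 98. ]
[-0.04396783  0.58691206  0.19909159]
```

Request:
{"fn": "shift_gripper", "kwargs": {"offsets": "0 0 0 0 0 0.4 0\n0 0 0 0 0 0.8 0\n0 0 0 0 0 1.2 0\n0 0 0 0 0 1.6 0\n0 0 0 0 0 2 0\n0 0 0 0 0 2.4 0\n0 0 0 0 0 2.8 0\n0 0 0 0 0 3 0\n0 0 0 0 0 3 0\n0 0 0 0 0 3 0"}}

```text
time_s: 13.85
position: [0.5939, 0.2127, 0.1612]
tcp_rot: [[0.973, -0.231, 0.001], [-0.231, -0.973, -0.001], [0.001, 0.0, -1.0]]
force: [-2.9, -1.7, 5.8]
opening: 0.708
grasp_force: 30.0
```

```bash
python3 d.py .5943 .213 .161; python3 - <<'E'
from h import *
print(bot.read_state()['moment'])
s=cap('side')['bgr']
cv2.imwrite('pics/z4.png',cv2.resize(s[195:270,244:324],(640,600),interpolation=cv2.INTER_CUBIC))
E
```

```text
t 13.85 pos [0.5939 0.2127 0.1612] shift [ 0.0003 -0.0004  0.0002] tilt [0.06 0.03] yaw x -13.35 F [-2.9 -1.7  5.8] grip 0.7084890788541205 29.978605024516582 j [ 9.60e+00  3.47e+01  8.45e+01 -1.00e-01  6.07e+01  1.13e+02]
[-0.11945911  0.53423892  0.40344013]
```

View pics/z4.png

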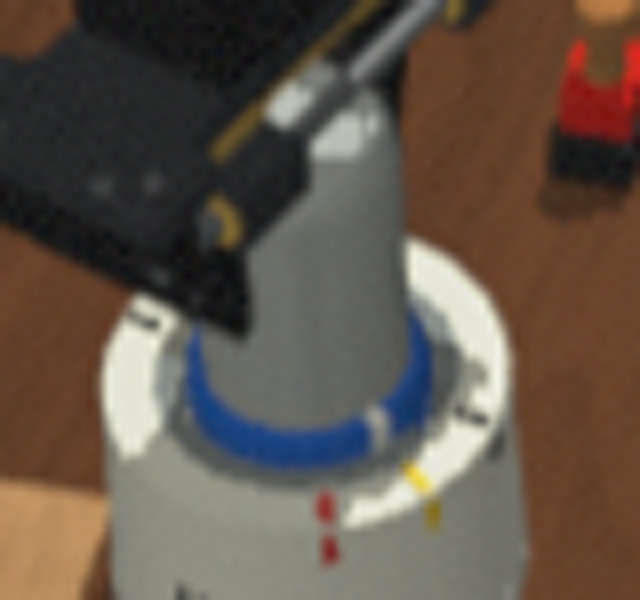

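The pointer stripe on the collar runs from crop (376,407) to (378,450), and the yellow mark is at (417,477). I'll measure the angle.

```bash
python3 - <<'E'
from h import *
from scipy.optimize import brentq
s=cap('side'); W=lambda u,v:(244+u/8-.5,195+v/8-.5)
c=np.array([.5944,.2113]);ang=lambda p:np.degrees(np.arctan2(*(c-p[:2])[[1,0]]))
print('yel',ang(onz(s,*W(417,477),.105)),'blk',ang(onz(s,*W(473,412),.105)))
for z in(.116,.114):
    for u,v in((375,408),(376,412)):
        p=onz(s,*W(u,v),z);print(z,p,ang(p),np.linalg.norm(p[:2]-c))
for z in(.105,):
    p=onz(s,*W(378,438),z);print('mid',p,ang(p),np.linalg.norm(p[:2]-c))
# stripe angle by column at r=.0362
for cc in (c,c+[-.0005,0]):
  for z,u in((.114,376),(.110,377),(.105,378)):
    f=lambda a:pix(s,[cc[0]-.0362*np.cos(a),cc[1]-.0362*np.sin(a),z])[0]-W(u,0)[0]
    print(z,np.degrees(brentq(f,-1.2,-.05)))
print(bot.read_state()['moment'],bot.read_state()['qvel'])
E
```

```text
yel -30.605493014752643 blk 0.8278366570898985
0.116 [0.56526    0.22735173 0.116     ] -28.848105767736328 0.0332685657476487
0.116 [0.56441406 0.22865088 0.116     ] -30.055121616197486 0.034644044523000996
0.114 [0.56596499 0.22582436 0.114     ] -27.05755733045244 0.03192971303196232
0.114 [0.56511663 0.22712722 0.114     ] -28.390556897922462 0.03328688029518271
mid [0.56398661 0.22921803 0.105     ] -30.50444008845336 0.03529914888595284
0.114 -32.079394764414616
0.11 -31.797438431991825
0.105 -31.582432837485587
0.114 -32.9762439973525
0.11 -32.69764634806091
0.105 -32.485290911685155
[-0.06728467  0.47648184  0.42944819] [ 0.09953812  0.04062181 -0.02111885 -0.01990668 -0.02794865 -0.09970932]
```

The pointer is at −30 to −32°, on the yellow mark at −30.6°, and the cup is seated and gripped. I'll hold for a few rows, then hand in.

Request:
{"fn": "shift_gripper", "kwargs": {"offsets": "0 0 0 0 0 0 0\n0 0 0 0 0 0 0\n0 0 0 0 0 0 0\n0 0 0 0 0 0 0\n0 0 0 0 0 0 0"}}

```text
time_s: 14.45
position: [0.5939, 0.2127, 0.1612]
tcp_rot: [[0.973, -0.231, 0.001], [-0.231, -0.973, -0.001], [0.001, 0.0, -1.0]]
force: [-2.9, -1.3, 6.5]
opening: 0.705
grasp_force: 30.0
```

```bash
python3 -c "
from rig import bot;s=bot.read_state();print(s['moment'],s['qvel']);print(bot.hand_in())"
```

```text
[-0.07263795  0.48843476  0.36555798] [-0.21133465 -0.01951767  0.01780764 -0.08812728 -0.01303379 -0.03805741]
the job is handed in; nothing more can be done
None
```

I handed the job in at 14.5 s with the cup seated in the mixer, turned to the yellow pulse mark (within about 2° in the side view) and still held at 30 N; the hand-in gave no verdict.

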